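Stack the top polish tier and lock the tower

TASK

Put the loose lidded tier on top of the two grey tiers so that all four corner feet sit fully down in the recesses of the lid below; set it down level, do not drop it. Then turn the black lock knob on the sloping front slowly clockwise until you feel it dip into its hidden notch, and leave it resting there, with its orange button sunk in. Leave the brushes, tin and other polishing things where they are.

Things in the scene. Friction and masses are not known exactly. Their poses are not given: they have to be found in the camera images.
- base: The two lower grey polypropylene tiers, one fixed unit, 140 mm deep (x), 180 mm wide (y), 120 mm high to the lid's top. Origin: centre of the underside; z up; the front faces its own -x. There a lock console, 100 mm wide, reaches out to x = -170 mm; its face slopes 35 degrees, looking up and to -x. The lid's four square recesses, 20 mm wide, 6 mm deep, lie at x = +-55 mm, y = +-75 mm.
- seat (a point): Centre of the base's lid at the depth of the recess floors, 114 mm above the table (6 mm under the lid's top); axes as the base. The point tier_foot comes to this point when the top tier is seated.
- tier_foot (a point): The loose top tier: closed grey box with darker lid, 0.3 to 0.6 kg, 140 mm (x) by 180 mm (y), 64 mm high to the lid's top with four corner feet 15 mm square, 6 mm high at x = +-55 mm, y = +-75 mm. This point is the centre of its underside at the feet's soles; z up. Half a turn makes no difference.
- tier_handle (a point): Grip point of the top tier's black bar handle, 88 mm above the feet's soles, straight over tier_foot (20 to 24 mm above the lid, 16 mm below the handle's top). The bar is 100 mm long along the tier's y, 20 mm thick along its x, 40 mm high, solid down to the lid. Axes as the tier.
- knob_grip (a point): Grip point of the black lock knob, on its turning axis, 32 mm above the sloping face. z: turning axis, out of the face, tilted 35 degrees from vertical towards the base's -x. x: along the knob's bar, turns with it. Bar 76 mm long, 18 mm thick, top 12 mm above this point; under it a round skirt 76 mm across, its top 24 mm below this point.
- knob (a joint): Turn of the knob (rad), growing clockwise seen looking onto it; at 0 the bar points up the slope. Starts 0 to 0.2, travels -0.1 to 1.9, stays where left, drags about 0.1 Nm. One hidden notch between 0.6 and 1.3: from 0.2 rad before it the knob is drawn forward (up to 0.5 Nm), at it it rests, past it it resists (up to 1.2 Nm), then jumps out. Let go within 0.1 rad it settles in.
- plunger (a joint): Sprung plunger of the knob, in m: 0 to 0.001 while it rides outside the notch, about 0.005 when it has dropped right into the notch. Its end is seen as an orange button 14 mm across in the knob bar's top, 27 mm from the axis: about 4 mm proud outside the notch, flush in it.
- brush_a: Bystander, not to be moved: oval horsehair brush, 140 x 52 x 44 mm. Origin: centre of its underside.
- brush_b: Bystander, not to be moved: second oval horsehair brush, 140 x 52 x 44 mm. Origin: centre of its underside.
- tin: Bystander, not to be moved: closed flat polish tin, red lid, 84 mm across, 26 mm high. Origin: centre of its underside.
- applicator: Bystander, not to be moved: white silicone applicator, 120 x 34 x 18 mm, between the tiers. Origin: centre of its underside.
- scraper: Bystander, not to be moved: orange plastic scraper, 150 x 60 x 12 mm. Origin: centre of its underside.
- cleaner: Bystander, not to be moved: blue bottle, 56 mm across, 150 mm high. Origin: centre of its underside.
- wax_jar: Bystander, not to be moved: jar, 68 mm across, 70 mm high. Origin: centre of its underside.
- top_tier: The loose top tier itself; same origin and axes as point tier_foot.
Things that resemble listed ones, but are neither listed nor needed, are in the scene too. What is shaped like the top_tier but blue or yellow is not meant.

How it is judged (in metres and radians):
On the way, in this order (a step that is already met when the one before it is completed fails the run):
1. the top tier stands seated in the base's recesses, let go (horizontal distance between tier_foot and seat below 0.006 m and z of tier_foot in the frame of base between 0.1115 and 0.1165 m and angle between the x axis of tier_foot and the x axis of base, either way round below 0.06 rad and angle between tier_foot's own z axis and vertical below 0.03 rad and contact force between the fingers and top_tier below 0.1 N), for 0.3 s.
2. with the tier seated, the knob's plunger drops into the hidden notch (horizontal distance between tier_foot and seat below 0.006 m and z of tier_foot in the frame of base between 0.1115 and 0.1165 m and angle between the x axis of tier_foot and the x axis of base, either way round below 0.06 rad and angle between tier_foot's own z axis and vertical below 0.03 rad and value of joint plunger above 0.0035 m), for 0.2 s.
At the end, for the whole second after the job is handed in: The top tier stands on the base with all four feet in the recesses (within 6 mm, 0.06 rad in yaw, soles within 2.5 mm of the recess floors, level within 0.03 rad), let go and at rest; the lock knob rests in its hidden notch with the plunger sunk more than 3.5 mm, let go and still (all of step 2 and contact force between the fingers and top_tier below 0.1 N and velocity of joint knob between -0.05 and 0.05 rad/s and linear speed of top_tier below 0.02 m/s); the robot touches nothing.
It fails at once if the knob is spun fast (over 2 rad/s) outside its notch (velocity of joint knob above 2 rad/s and value of joint plunger below 0.0015 m).
It fails at once if the top tier is tipped by more than 20 degrees (angle between tier_foot's own z axis and vertical above 0.35 rad).
It fails at once if the top tier is dropped (falls faster than 0.45 m/s out of the fingers, about 1 cm) (contact force between the fingers and top_tier below 0.1 N and linear speed of top_tier above 0.45 m/s).
It fails at once if a bystander (brush, tin, applicator, scraper, bottle or jar) is moved more than 25 mm (distance of any of brush_a, brush_b, tin, applicator, scraper, cleaner, wax_jar from where it was at the start of the episode above 0.025 m).
It also fails if it takes over 72 s, if anything falls off the work surface, if the arm or the gripper's body presses on something with over 40 N, if the wrist force passes 120 N, or if a joint passes its speed limit or range.

ROBOT

A 6-joint arm with a two-finger parallel gripper is mounted at the origin on the work surface. World frame = base frame: x ahead of the robot, y to its left, z up, the work surface at z = 0. Lengths are in mm, angles in rad, forces in N, time in s.
With the tool pointing down it reaches from about 275 to 750 mm from the base axis. Payload 10.2 kg.
Tool frame: the origin (TCP) lies midway between the tips of the shut fingers; the grasp point (between the pads) lies 19 mm behind it; z points along the fingers, y is the line along which they close (so a half turn about z gives the same grasp; the last joint's range is limited). The gripper opens to 85 mm and grips with 20 to 120 N. Pads are 22 mm wide; open, the fingers measure 114 mm over their backs; the gripper's body (76 mm by 85 mm) begins 54 mm behind the grasp point. The pads swing forward as they close: fully open they stand 13 mm farther back than shut.
Start: joints at [-1.526, 0.313, 1.498, -0, 1.331, -0.223], TCP at [138.907, -506.296, 191.394] pointing down, gripper open.
Joint ranges: [-2.94, 2.94], [-0.97, 2.17], [0.19, 2.56], [-1.23, 4.37], [0.02, 3.11], [-2.88, 2.88]. Speed limits (rad/s): [2.39, 2.39, 3.01, 3.14, 3.14, 3.14].

INTERFACE

Orientations are given as a unit quaternion [w, x, y, z].
In Python, from rig import ctrl gives the robot as it stands.
- The arm moves only by the tool send_rows, never from a script. Its argument "targets" is a list of rows, each a list of 7 numbers: the closure, from -1 (fully open) to 1 (shut), so that 0 is half open, then the shift along the tool's x, y, z in m, then the turn, a rotation vector about the tool's x, y, z in rad. In form: [[claw, dx, dy, dz, ax, ay, az], ...]. A call has exactly 10 rows; each row shifts and turns the commanded pose from where the row before left it, along the tool's axes as they then stand; what a row does not reach is not made up. A row lasts 1/8 s, in which the tool goes at most 62.5 mm and 10.7 degrees, less where a joint would pass 70% of its speed; a pose out of reach is approached as far as the arm can. A call with a gripper value outside its range is refused whole. The fingers move at their own pace and stop on an object; "squeeze" is the grip in N (left out, the last holds). Time passes only in rows, so rows that do not move let the fingers close, or fill a call up. It gives the time, the measured TCP pose, the force, the opening and the grip force at its end, in the units of the state.
- ctrl.sense(): the state, without advancing time (a new reading comes with each control period).
- ctrl.capture(name): name is "scene" or "top" or "wrist"; returns a dict with "img" (420x560x3 uint8, red, green, blue), "camera_matrix" (3x3 intrinsics, pixels), "R" (3x3) and "t" (3): a world point X has camera coordinates R X + t. Camera axes: x right, y down, z forward; pixel columns grow to the right and rows downward; lengths in mm; the calibration is good to about 2 mm. A picture is of the moment at which its call begins. There is no depth.
- ctrl.finish_job(): hands the job in; it is judged then, once.
Trained networks look in a picture, given as the dict that the camera call returned (one of the last four; its "shot" number tells which), for a name from the list of things; names that differ only in an ending like _2 or _b are one class to them, and where a whole thing is asked for, a point or a joint stands for the part that bears it (a point fixed in the world has none). Each returns a list of dicts, best first, with "score" (0 to 1); they miss things now and then, are a little off and sometimes report something else, mostly with a low value. They report only what shows in the picture. A call takes as long as a camera call. They do not tell look-alikes from the thing itself.
- ctrl.boxes_of(query, picture): "extent" ([left, top, width, height] in pixels, round what is visible of it).
- ctrl.landmark_of(query, picture): "point" ([column, row] in pixels: a listed point, or the origin of a listed thing).
The state is a dict: "time_s": time; "joints": joint angles; "dq": joint speeds; "tau": joint torques, N m; "eef_pos": TCP position; "ee_rot": TCP orientation; "force": force on the tool from outside, world axes, zero at the start; "wrist_torque": the same for the moment, N m; "grip_width": opening from 0.0 (shut) to 1.0 (fully open); "grip_force": force on a finger pad.
Only numpy, scipy, OpenCV 4.12 (cv2) and the standard library are available. Lean on these libraries where they do the work, as an engineer would, in place of code of your own. Each camera call takes 0.05 s, during which the arm holds its last target. There are 200 camera calls.

## Working session

There is one attempt and no reset: what is moved stays moved. The work goes in short steps, Python scripts to look and compute and a tool call to move; the robot and the scene stay as the last step left them, time stands still between calls to the robot, and variables do not carry over. Pictures are saved under pics/ and viewed, at most 13 in all, crops included, and the job is handed in when it is done.

Besides the shell and the picture viewer there is one more tool, called after "Emit:" in YAML: its name, and indented under it one key for each argument. send_rows: Moves the arm, as the interface text tells. Its arguments: {"type":"object","properties":{"targets":{"type":"array"},"squeeze":{"type":"number"}},"required":["targets"]}

```bash
mkdir -p pics; ls; cat > h.py <<'E'
import numpy as np, cv2
from rig import ctrl
from scipy.spatial.transform import Rotation as Ro
def cap(n,f=None):
    p=ctrl.capture(n)
    if f: cv2.imwrite('pics/'+f+'.png',p['img'][:,:,::-1])
    return p
def ray(p,uv):
    K=np.array(p['camera_matrix']);R=np.array(p['R']);t=np.array(p['t']).ravel()
    d=R.T@np.linalg.solve(K,[uv[0],uv[1],1.]);return -R.T@t,d/np.linalg.norm(d)
def atz(p,uv,z):
    c,d=ray(p,uv);return c+d*(z-c[2])/d[2]
def tri(a):
    A=np.zeros((3,3));b=np.zeros(3)
    for c,d in a:
        P=np.eye(3)-np.outer(d,d);A+=P;b+=P@c
    return np.linalg.solve(A,b)
def proj(p,X):
    x=np.array(p['camera_matrix'])@(np.array(p['R'])@np.asarray(X,float)+np.array(p['t']).ravel());return x[:2]/x[2]
def rot(s=None):
    q=(s or ctrl.sense())['ee_rot'];return Ro.from_quat([q[1],q[2],q[3],q[0]])
E
python3 - <<'E'
from h import *
s=ctrl.sense();print(s['time_s'],s['eef_pos'],s['ee_rot']);print(rot().as_matrix().round(3))
for n in('scene','top'):
    p=cap(n,n+'0')
    for q in('base','seat','tier_foot','tier_handle','knob_grip','plunger'):
        print(n,q,[(np.round(d['point']),round(d['score'],2)) for d in ctrl.landmark_of(q,p)[:4]])
    print('cam',ray(p,(280,210)))
print(ctrl.sense()['time_s'])
E
```

```text
pics
0.0 [ 138.88092145 -505.98922287  190.82752732] [-6.45460652e-04  9.91052623e-01  1.33470136e-01  7.29515918e-05]
[[ 0.964  0.265 -0.   ]
 [ 0.265 -0.964  0.001]
 [ 0.    -0.001 -1.   ]]
scene base []
scene seat [(array([216., 217.]), 0.82)]
scene tier_foot []
scene tier_handle [(array([365., 211.]), 0.95), (array([206., 164.]), 0.8), (array([331., 148.]), 0.72), (array([303., 280.]), 0.22)]
scene knob_grip [(array([260., 239.]), 0.73), (array([423., 220.]), 0.35)]Traceback (most recent call last):
  File "<stdin>", line 6, in <module>
ValueError: it knows: applicator, base, brush, cleaner, knob_grip, scraper, seat, tier_foot, tier_handle, tin, top_tier, wax_jar
```

```bash
python3 - <<'E'
from h import *
P={}
for n in('scene','top'):
    p=cap(n,n+'0')
    for q in('base','seat','tier_foot','tier_handle','knob_grip'):
        print(n,q,[(np.round(d['point'],1),round(d['score'],2)) for d in ctrl.landmark_of(q,p)[:4]])
    print('cam',ray(p,(280,210)))
a=cv2.imread('pics/scene0.png');b=cv2.imread('pics/top0.png')
print(ctrl.sense()['time_s'])
E
```

```text
scene base [(array([220.5, 241.5]), 0.95)]
scene seat [(array([215.5, 216.9]), 0.95)]
scene tier_foot []
scene tier_handle [(array([334.4, 150.8]), 0.92), (array([362.7, 210.9]), 0.69), (array([206.8, 165.3]), 0.61)]
scene knob_grip [(array([261.9, 237. ]), 0.61)]
cam (array([1328.47159064,  -94.61424493, 1060.76661843]), array([-0.6391544 ,  0.07794062, -0.76511889]))
top base [(array([346.8, 202.6]), 0.87)]
top seat [(array([437.3, 180. ]), 0.58)]
top tier_foot []
top tier_handle [(array([197.4, 197. ]), 0.94), (array([211.8, 295.3]), 0.67), (array([352.3, 197.8]), 0.56)]
top knob_grip [(array([309.2, 177.7]), 0.98)]
cam (array([ 295.16085127,   -7.83685618, 1606.51021029]), array([ 0.1438946 ,  0.01780057, -0.98943291]))
0.9
```

View pics/scene0.png

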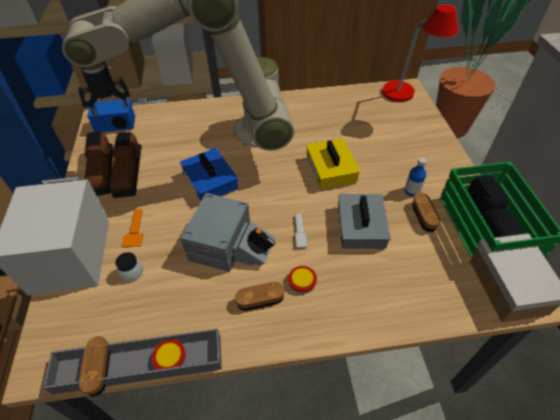

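View pics/top0.png

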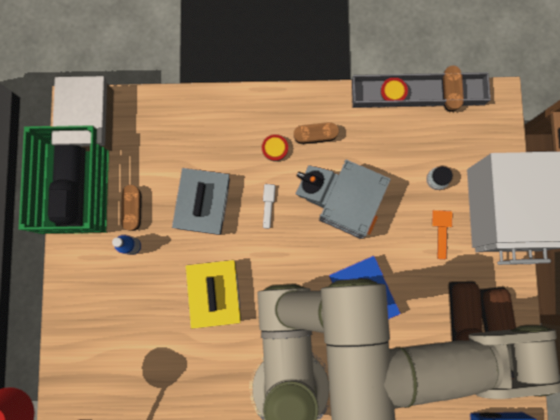

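The grey loose tier is at scene (363,220) / top (201,201). The base is at scene (216,230) / top (355,200), and the knob is at top (312,180). The blue and yellow tiers are decoys.

```bash
python3 - <<'E'
from h import *
S=cap('scene');T=cap('top')
f=lambda a,b:tri([ray(S,a),ray(T,b)]).round(1)
print('handle',f((362.7,210.9),(197.4,197)), atz(T,(197.4,197),88))
print('knob',f((261.9,237),(309.2,177.7)))
print('seat',atz(S,(215.5,216.9),114),'base',atz(S,(220.5,241.5),0),atz(T,(346.8,202.6),0))
# rectified world views at lid heights from top cam
for nm,z,c in(('tier',64,(400,240)),('base',120,(400,-140))):
    # 300x400mm region at 2px/mm
    w=np.array([[c[0]+140,c[1]+140],[c[0]+140,c[1]-140],[c[0]-140,c[1]-140],[c[0]-140,c[1]+140]],float)
    src=np.float32([proj(T,[x,y,z]) for x,y in w]);dst=np.float32([[0,0],[400,0],[400,400],[0,400]])
    im=cv2.warpPerspective(T['img'],cv2.getPerspectiveTransform(src,dst),(400,400),flags=cv2.INTER_CUBIC)
    globals()[nm]=im
cv2.imwrite('pics/rect.png',np.hstack([tier,base])[:,:,::-1])
E
```

```text
handle [558.3 258.9  88.1] [558.83390666 261.44711063  88.        ]
knob [610.7 -65.3  88.5]
seat [ 535.02763625 -192.35808655  114.        ] base [ 543.44558867 -192.14359167    0.        ] [ 548.29229467 -185.94047729    0.        ]
```

View pics/rect.png

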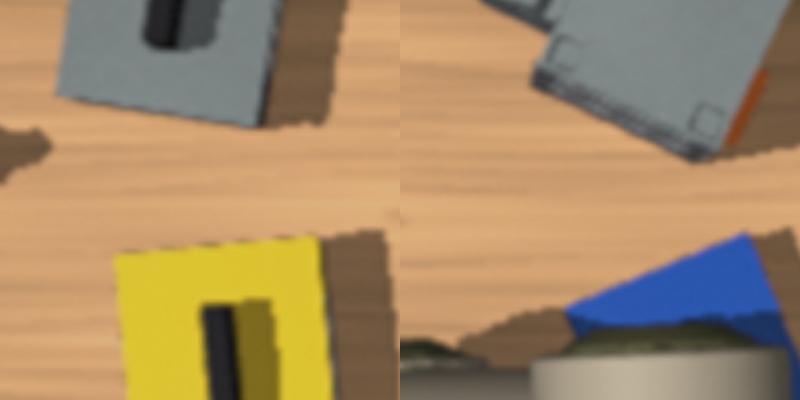

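The tier's lid shows at left, and the base lid with its recess outlines at right. I'll fly the wrist camera over the base first and then on to the tier.

Emit:
send_rows:
  targets:
    - [-1,0.047,-0.0198,-0.022,0,0,0]
    - [-1,0.047,-0.0198,-0.022,0,0,0]
    - [-1,0.047,-0.0198,-0.022,0,0,0]
    - [-1,0.047,-0.0198,-0.022,0,0,0]
    - [-1,0.047,-0.0198,-0.022,0,0,0]
    - [-1,0.047,-0.0198,-0.022,0,0,0]
    - [-1,0.047,-0.0198,-0.022,0,0,0]
    - [-1,0.047,-0.0198,-0.022,0,0,0]
    - [-1,0.047,-0.0198,-0.022,0,0,0]
    - [-1,0,0,0,0,0,0]

```text
time_s: 2.25
eef_pos: [501.6, -220.6, 390.3]
ee_rot: [0.001, 0.991, 0.136, 0.001]
force: [-0.8, -0.1, -0.2]
grip_width: 1.002
grip_force: 0.0
```

```bash
python3 - <<'E'
from h import *
p=cap('wrist','w1');s=ctrl.sense();print(s['time_s'],s['eef_pos'])
c,d=ray(p,(280,210));print(c,d,'cam-tcp in tool',rot(s).inv().apply(c-s['eef_pos']))
for q in('base','seat','knob_grip'):
    print(q,[(np.round(d['point'],1),round(d['score'],2)) for d in ctrl.landmark_of(q,p)[:4]])
b={k:np.array(p[k]) for k in('img','camera_matrix','R','t')};np.savez('w1.npz',**b)
E
```

```text
2.3 [ 500.37308458 -221.83034074  389.27147434]
[ 564.35740539 -203.57675798  573.54614898] [-0.25416623 -0.05937013 -0.96533658] cam-tcp in tool [  66.53294428   -0.46563804 -184.2755893 ]
base [(array([278.7, 128.1]), 0.92)]
seat [(array([274.8, 132.2]), 0.94)]
knob_grip [(array([195.8,  55.7]), 0.65)]
```

View pics/w1.png

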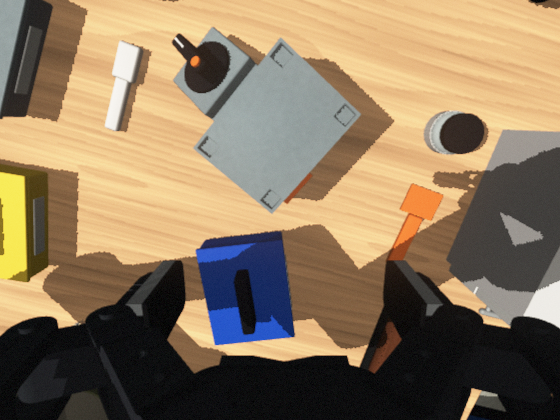

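The wrist view shows the base lid with all four recesses at (282,54), (345,114), (271,199) and (205,147), and the knob at about (205,65) with its orange button proud. I'll fit the known lid outline to the image edges.

```bash
cat >> h.py <<'E'
from scipy.optimize import minimize
def sq(cx,cy,hx,hy,n=60):
    t=np.linspace(-1,1,n);o=np.ones(n)
    return np.vstack([np.c_[cx+hx*t,cy+hy*o],np.c_[cx+hx*t,cy-hy*o],np.c_[cx+hx*o,cy+hy*t],np.c_[cx-hx*o,cy+hy*t]])
def fit(p,segs,x0,sig=(4,1.5)):
    """segs: list of (N,3) model points; x0: x,y,yaw of model in world; maximise edge strength"""
    M=np.vstack(segs);g=cv2.cvtColor(p['img'],cv2.COLOR_RGB2GRAY).astype(np.float32)
    x=np.array(x0,float)
    for s in sig:
        b=cv2.GaussianBlur(g,(0,0),1);e=np.hypot(cv2.Sobel(b,5,1,0),cv2.Sobel(b,5,0,1));e=np.minimum(e,120)
        e=cv2.GaussianBlur(e,(0,0),s)
        def cost(v):
            c,q=np.cos(v[2]),np.sin(v[2]);W=np.c_[v[0]+c*M[:,0]-q*M[:,1],v[1]+q*M[:,0]+c*M[:,1],M[:,2]]
            y=(W@np.array(p['R']).T+np.array(p['t']).ravel())@np.array(p['camera_matrix']).T
            uv=(y[:,:2]/y[:,2:]).astype(np.float32)
            return -float(cv2.remap(e,uv[:,:1],uv[:,1:],cv2.INTER_LINEAR).mean())
        r=minimize(cost,x,method='Nelder-Mead',options=dict(initial_simplex=[x,x+[3*s,0,0],x+[0,3*s,0],x+[0,0,.04*s]],xatol=.02,fatol=.001));x=r.x
    return x,r.fun
z_=lambda a,z:np.c_[a,np.full(len(a),z)]
LID=lambda z:z_(sq(0,0,70,90,200),z)
REC=[z_(sq(a*55,b*75,10,10,25),120) for a in(1,-1) for b in(1,-1)]
E
python3 - <<'E'
from h import *
p=dict(np.load('w1.npz'))
C=[(282,38),(360,115),(274,213),(194,149)];W=np.array([atz(p,c,120) for c in C]);print(W.round(1),W.mean(0))
R=[(282,54),(345,114),(271,199),(205,147)];V=np.array([atz(p,c,120) for c in R]);print(V.round(1),V.mean(0))
v=V[2]-V[3];print('sides',[np.linalg.norm(V[i]-V[i-1]).round(1) for i in range(4)])
x0=[*V.mean(0)[:2],np.radians(-120)]
for s in([LID(120)]+REC,REC,[LID(120)]): print(fit(p,s,x0))
E
```

```text
[[ 658.5 -175.1  120. ]
 [ 597.6 -298.2  120. ]
 [ 438.4 -224.5  120. ]
 [ 495.8  -97.4  120. ]] [ 547.56974188 -198.77902691  120.        ]
[[ 640.9 -180.   120. ]
 [ 593.5 -278.8  120. ]
 [ 456.9 -215.1  120. ]
 [ 502.4 -111.1  120. ]] [ 548.4261124  -196.24506699  120.        ]
sides [np.float64(154.7), np.float64(109.7), np.float64(150.7), np.float64(113.5)]
(array([ 548.33972212, -196.24153624,   -2.0148955 ]), np.float64(-71.55355072021484))
(array([ 547.48918897, -194.95169718,   -2.01462064]), np.float64(-68.03352355957031))
(array([ 548.39698029, -196.48253255,   -2.0152462 ]), np.float64(-74.057373046875))
```

Emit:
send_rows:
  targets:
    - [-1,0.0212,-0.0559,0,0,0,0]
    - [-1,0.0212,-0.0559,0,0,0,0]
    - [-1,0.0212,-0.0559,0,0,0,0]
    - [-1,0.0212,-0.0559,0,0,0,0]
    - [-1,0.0212,-0.0559,0,0,0,0]
    - [-1,0.0212,-0.0559,0,0,0,0]
    - [-1,0.0212,-0.0559,0,0,0,0]
    - [-1,0.0212,-0.0559,0,0,0,0.1]
    - [-1,0,0,0,0,0,0.178]
    - [-1,0,0,0,0,0,0.178]

```text
time_s: 3.7
eef_pos: [545.0, 253.1, 388.8]
ee_rot: [0.0, 0.995, -0.097, -0.001]
force: [-0.3, -1.3, -0.1]
grip_width: 1.0
grip_force: 0.0
```

```bash
python3 - <<'E'
from h import *
p=cap('wrist','w2');s=ctrl.sense();print(s['time_s'],s['eef_pos'],s['joints']);m=rot(s).as_matrix();print(m.round(3))
for q in('top_tier','tier_handle'):
    print(q,[(np.round(d['point'],1),round(d['score'],2)) for d in ctrl.landmark_of(q,p)[:3]])
b={k:np.array(p[k]) for k in('img','camera_matrix','R','t')};np.savez('w2.npz',**b)
for x0 in([558,259,-1.756],[563,255,-1.7]):
  for sg in([LID(64)],[LID(64),z_(sq(0,0,10,50),104)]): print(fit(p,sg,x0))
E
```

```text
3.75 [545.05182405 252.67814154 388.97259183] [ 2.39380649e-01  4.76266926e-01  7.62200296e-01 -2.12560416e-04
  1.90405581e+00  2.01237736e+00]
[[ 0.98  -0.201 -0.001]
 [-0.201 -0.98  -0.   ]
 [-0.001  0.001 -1.   ]]
top_tier [(array([325.4, 295.5]), 0.83), (array([280.1, 153.7]), 0.62)]
tier_handle [(array([275.9, 161.9]), 0.71), (array([334.1, 319.9]), 0.66)]
(array([554.77735435, 259.61679375,  -1.73332759]), np.float64(-66.1238021850586))
(array([555.08351948, 259.15341696,  -1.7273578 ]), np.float64(-70.04325103759766))
(array([554.83416971, 259.50288198,  -1.73119744]), np.float64(-66.11238861083984))
(array([555.08355558, 259.19413282,  -1.72793037]), np.float64(-70.04692077636719))
```

View pics/w2.png

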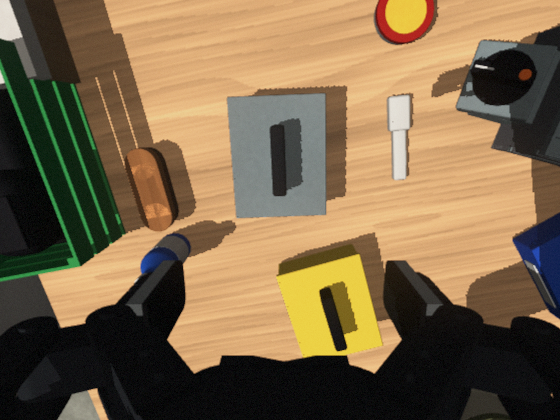

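The wrist view shows the grey tier lid at (278,155) with its handle at (278,160), and the fit agrees. Going down onto the handle.

Emit:
send_rows:
  targets:
    - [-1,0.0085,-0.0082,0,0,0,-0.045]
    - [-1,0,0,0.045,0,0,0]
    - [-1,0,0,0.05,0,0,0]
    - [-1,0,0,0.05,0,0,0]
    - [-1,0,0,0.05,0,0,0]
    - [-1,0,0,0.04,0,0,0]
    - [-1,0,0,0.03,0,0,0]
    - [-1,0,0,0.02,0,0,0]
    - [-1,0,0,0.013,0,0,0]
    - [-1,0,0,0,0,0,0]

```text
time_s: 5.1
eef_pos: [554.6, 259.6, 91.0]
ee_rot: [0.0, 0.997, -0.071, -0.001]
force: [-0.0, 0.9, 0.5]
grip_width: 1.001
grip_force: 0.0
```

```bash
python3 - <<'E'
from h import *
p=cap('wrist','w3');s=ctrl.sense();print(s['time_s'],s['eef_pos'],s['force']);print(rot(s).as_matrix().round(3))
for n in('wrist',):
  for sg in([LID(64)],[z_(sq(0,0,10,50),104)]): print(fit(p,sg,[555,259.2,-1.728],(2,)))
E
```

```text
5.15 [555.04033934 259.80981983  91.82368474] [-0.03355543  0.51046403  0.31991247]
[[ 0.99  -0.142  0.   ]
 [-0.142 -0.99   0.   ]
 [ 0.    -0.    -1.   ]]
(array([555.17805323, 258.74955356,  -1.7220465 ]), np.float64(-55.429588317871094))
(array([557.08086846, 258.1399311 ,  -1.72681955]), np.float64(-76.84872436523438))
```

Emit:
send_rows:
  targets:
    - [-1,0,0.001,0.01,0,0,-0.01]
    - [-1,0,0,0.01,0,0,0]
    - [-1,0,0,0,0,0,0]
    - [1,0,0,0,0,0,0]
    - [1,0,0,0,0,0,0]
    - [1,0,0,0,0,0,0]
    - [1,0,0,0,0,0,0]
    - [1,0,0,0,0,0,0]
    - [1,0,0,0,0,0,0]
    - [1,0,0,0,0,0,0]
  squeeze: 80

```text
time_s: 6.4
eef_pos: [554.6, 259.1, 71.4]
ee_rot: [-0.0, 0.998, -0.067, 0.0]
force: [-1.4, -0.5, -0.5]
grip_width: -0.003
grip_force: 0.0
```

```bash
python3 - <<'E'
from h import *
p=cap('wrist');s=ctrl.sense();print(s['time_s'],s['eef_pos'],s['grip_width'],s['grip_force']);
q=cap('scene');c=q['img'][120:320,240:520];c=cv2.resize(c,(560,400),interpolation=cv2.INTER_CUBIC)
cv2.imwrite('pics/g.png',np.hstack([p['img'][::1,:400],cv2.resize(c,(400,420))])[:,:,::-1])
E
```

```text
6.45 [554.65185315 259.08896157  71.39934476] -0.0007308207249863779 0.0
```

View pics/g.png

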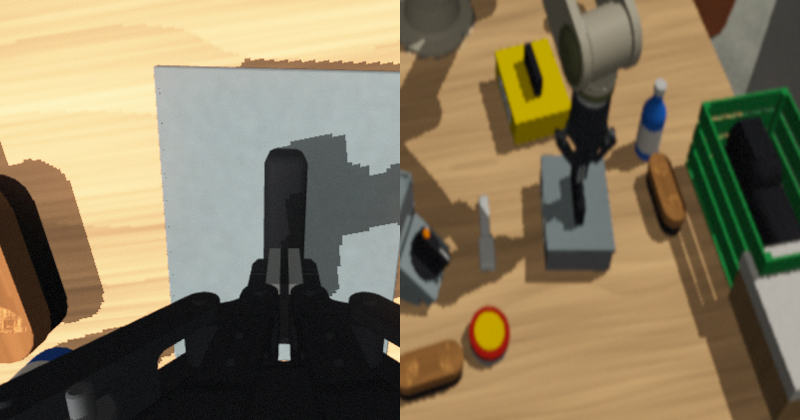

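The handle bar is at (285,205) in the wrist crop and the fingers have shut at (285,275). They seem to be beside the near end of the bar and not around it, so I'll check where the tier is now.

```bash
python3 - <<'E'
from h import *
s=ctrl.sense();tcp=s['eef_pos']
for n in('wrist','top','scene'):
    p=cap(n)
    print(n,'tcp px',proj(p,tcp),'grasp',proj(p,tcp+[0,0,19]))
    for o in((555,259),(595,253)):
        print(o,'handle ends',[proj(p,[o[0]+k*np.cos(-.157),o[1]+k*np.sin(-.157),104]).round() for k in(-50,0,50)])
    print([(np.round(d['point'],1),round(d['score'],2)) for d in ctrl.landmark_of('tier_handle',p)[:4]])
    for x0 in([555,259,-1.728],[590,253,-1.728]): print(fit(p,[LID(64)],x0,(3,1.5)))
E
```

```text
wrist tcp px [282.50519914 236.06324424] grasp [282.33153921 248.23607595]
(555, 259) handle ends [array([280., 346.]), array([282., 258.]), array([285., 155.])]
(595, 253) handle ends [array([281., 276.]), array([284., 176.]), array([286.,  57.])]
[]
(array([556.15605622, 259.28977441,  -1.7338544 ]), np.float64(-50.54951095581055))
(array([603.04112314, 251.92007947,  -1.71653536]), np.float64(-31.704782485961914))
top tcp px [199.16816535 199.32299781] grasp [198.04917572 198.26148212]
(555, 259) handle ends [array([194., 214.]), array([197., 197.]), array([200., 181.])]
(595, 253) handle ends [array([197., 201.]), array([199., 184.]), array([202., 167.])]
[(array([196.4, 198.6]), 0.86), (array([212.4, 296.6]), 0.6), (array([365.9, 296.8]), 0.6)]
(array([595.21815773, 344.03601357,  -2.95714408]), np.float64(-75.63530731201172))
(array([595.04071597, 344.02843842,  -2.9580669 ]), np.float64(-75.62924194335938))
scene tcp px [362.5087166  213.35103961] grasp [363.35819525 209.42943316]
(555, 259) handle ends [array([362., 195.]), array([364., 207.]), array([366., 219.])]
(595, 253) handle ends [array([364., 204.]), array([366., 217.]), array([368., 230.])]
[(array([333.5, 149.1]), 0.97), (array([205.7, 170.2]), 0.72), (array([365.1, 210.5]), 0.61)]
(array([558.2326375 , 261.24467054,  -1.72798614]), np.float64(-67.63052368164062))
(array([611.17922984, 251.5140345 ,  -1.73452447]), np.float64(-57.32170867919922))
```

Emit:
send_rows:
  targets:
    - [1,0,0,-0.002,0,0,0]
    - [1,0,0,-0.002,0,0,0]
    - [1,0,0,-0.002,0,0,0]
    - [1,0,0,-0.002,0,0,0]
    - [1,0,0,0,0,0,0]
    - [1,0,0,0,0,0,0]
    - [1,0,0,0,0,0,0]
    - [1,0,0,0,0,0,0]
    - [1,0,0,0,0,0,0]
    - [1,0,0,0,0,0,0]

```text
time_s: 8.05
eef_pos: [554.7, 259.1, 79.4]
ee_rot: [-0.0, 0.998, -0.067, 0.0]
force: [0.1, -0.6, 0.1]
grip_width: 0.003
grip_force: 0.0
```

```bash
python3 - <<'E'
from h import *
s=ctrl.sense();print({k:np.round(v,3) for k,v in s.items()})
p=cap('wrist');c=p['img'][100:420,150:430]
cv2.imwrite('pics/g2.png',cv2.resize(c,(700,600)[:2],interpolation=cv2.INTER_CUBIC)[:,:,::-1])
E
```

```text
{'time_s': np.float64(8.05), 'joints': array([0.246, 0.603, 1.361, 0.   , 1.178, 1.95 ]), 'dq': array([-0.002, -0.001,  0.002, -0.001,  0.   ,  0.001]), 'tau': array([  0.   , -52.32 , -24.289,   0.   ,   0.   ,   0.   ]), 'eef_pos': array([554.656, 259.093,  79.433]), 'ee_rot': array([-0.   ,  0.998, -0.067,  0.   ]), 'force': array([ 0.136, -0.57 ,  0.077]), 'wrist_torque': array([-0.005,  0.027,  0.052]), 'grip_force': np.float64(0.0), 'grip_width': np.float64(0.003)}
```

View pics/g2.png

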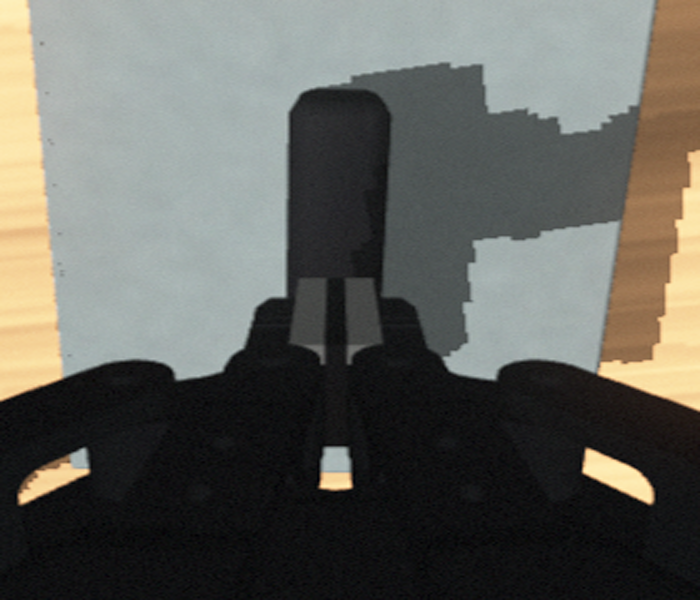

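Emit:
send_rows:
  targets:
    - [-1,0,0,0,0,0,0]
    - [-1,0,0,0,0,0,0]
    - [-1,0,0,0,0,0,0]
    - [-1,0,0,0,0,0,0]
    - [-1,0,0,0,0,0,0]
    - [-1,0,0,0,0,0,0]
    - [-0.3,0,0,0,0,0,0]
    - [-0.3,0,0,0,0,0,0]
    - [-0.3,0,0,0,0,0,0]
    - [-0.3,0,0,0,0,0,0]

```text
time_s: 9.35
eef_pos: [554.7, 259.1, 79.4]
ee_rot: [0.0, 0.998, -0.067, 0.0]
force: [0.2, 0.3, 0.6]
grip_width: 0.651
grip_force: 0.0
```

```bash
python3 - <<'E'
from h import *
s=ctrl.sense();print({k:np.round(s[k],3) for k in('eef_pos','grip_width','grip_force','force')})
p=cap('wrist');q=cap('scene')
print('tcp',proj(p,s['eef_pos']))
c=cv2.resize(p['img'][120:420,80:480],(400,300));d=cv2.resize(q['img'][170:245,315:415],(400,300),interpolation=cv2.INTER_CUBIC)
cv2.imwrite('pics/g3.png',np.hstack([c,d])[:,:,::-1])
E
```

```text
{'eef_pos': array([554.661, 259.098,  79.402]), 'grip_width': np.float64(0.651), 'grip_force': np.float64(0.0), 'force': array([0.25 , 0.313, 0.571])}
tcp [282.48735826 236.01684368]
```

View pics/g3.png

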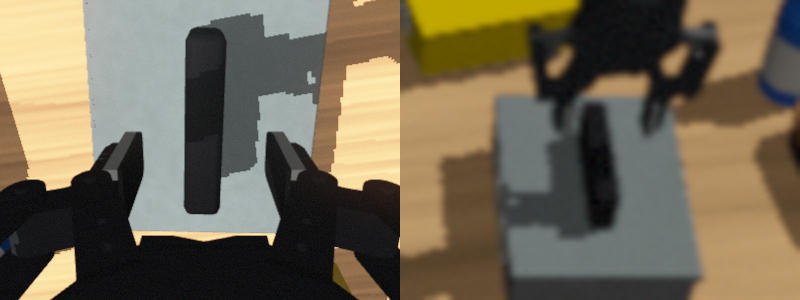

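Compared in the scene view, the real fingertips at about (565,128) and (650,128) sit above the bar, higher than the stated TCP predicts. I'll compute their true height from the wrist image, where the pads are at (218,252) and (348,252), and from the scene view.

```bash
python3 - <<'E'
from h import *
s=ctrl.sense();R=rot(s);e=s['eef_pos']
p=cap('wrist');q=cap('scene')
K=np.array(p['camera_matrix']);f=K[0,0];D=f*55.3/130
for uv in((218,252),(348,252)):
    c=np.linalg.solve(K,[*uv,1.])*D
    X=np.array(p['R']).T@(c-np.array(p['t']).ravel());print('wrist tip',X.round(1),'tool',R.inv().apply(X-e).round(1))
ex=R.apply([1,0,0]);ey=R.apply([0,1,0])
for uv,sgn in(((356.2,202.5),-1),((377.5,202.5),1)):
    c,d=ray(q,uv)
    # intersect with plane tool x=0 through e
    k=((e-c)@ex)/(d@ex);X=c+k*d;print('scene tip',X.round(1),'tool',R.inv().apply(X-e).round(1))
E
```

```text
wrist tip [569.3 284.5 130.8] tool [ 11.2 -27.2 -51.4]
wrist tip [562.  229.7 130.7] tool [ 11.2  28.1 -51.3]
scene tip [551.1 233.  123.5] tool [ -0.   26.3 -44.1]
scene tip [559.7 297.1 122.1] tool [ -0.  -38.4 -42.7]
```

Both views put the tips 43–51 mm behind the stated TCP, so the true tip is about 40 mm higher than reported. Going down 44 mm more, slowly.

Emit:
send_rows:
  targets:
    - [-0.3,0,0,0.008,0,0,0]
    - [-0.3,0,0,0.008,0,0,0]
    - [-0.3,0,0,0.008,0,0,0]
    - [-0.3,0,0,0.006,0,0,0]
    - [-0.3,0,0,0.005,0,0,0]
    - [-0.3,0,0,0.005,0,0,0]
    - [-0.3,0,0,0.002,0,0,0]
    - [-0.3,0,0,0.002,0,0,0]
    - [-0.3,0,0,0,0,0,0]
    - [-0.3,0,0,0,0,0,0]

```text
time_s: 10.8
eef_pos: [554.7, 259.1, 35.6]
ee_rot: [-0.0, 0.998, -0.067, 0.0]
force: [0.7, -0.4, -0.5]
grip_width: 0.645
grip_force: 0.0
```

Emit:
send_rows:
  targets:
    - [1,0,0,0,0,0,0]
    - [1,0,0,0,0,0,0]
    - [1,0,0,0,0,0,0]
    - [1,0,0,0,0,0,0]
    - [1,0,0,0,0,0,0]
    - [1,0,0,0,0,0,0]
    - [1,0,0,0,0,0,0]
    - [1,0,0,0,0,0,0]
    - [1,0,0,0,0,0,0]
    - [1,0,0,0,0,0,0]
  squeeze: 80

```text
time_s: 12.05
eef_pos: [554.8, 259.2, 35.7]
ee_rot: [-0.0, 0.998, -0.067, 0.0]
force: [-1.2, 1.4, 4.2]
grip_width: 0.219
grip_force: 79.6
```

Emit:
send_rows:
  targets:
    - [1,0,0,-0.004,0,0,0]
    - [1,0,0,-0.01,0,0,0]
    - [1,0,0,-0.02,0,0,0]
    - [1,0,0,-0.025,0,0,0]
    - [1,0,0,-0.03,0,0,0]
    - [1,0,0,-0.03,0,0,0]
    - [1,0,0,-0.03,0,0,0]
    - [1,0,0,-0.02,0,0,0]
    - [1,0,0,-0.006,0,0,0]
    - [1,0,0,0,0,0,0]

```text
time_s: 13.3
eef_pos: [554.4, 259.0, 209.9]
ee_rot: [0.0, 0.998, -0.067, -0.0]
force: [-0.1, 0.3, -4.9]
grip_width: 0.223
grip_force: 78.6
```

```bash
python3 - <<'E'
from h import *
s=ctrl.sense();e=s['eef_pos'];print(s['time_s'],e,s['force'],s['wrist_torque'],s['grip_width'],s['grip_force']);R=rot(s);print(R.as_matrix().round(3))
p=cap('wrist')
dz=e[2]-35.7
for sg in([LID(64+dz)],[z_(sq(0,0,10,50)[:],104+dz),LID(64+dz)]):
    x,c=fit(p,sg,[554.7,259.2,-1.72],(3,1.5));print(x,c,'in tool',R.inv().apply([x[0]-e[0],x[1]-e[1],0]))
q=cap('scene')
x,c=fit(q,[LID(64+dz)],[554.7,259.2,-1.72],(3,1.5));print('scene',x,c)
E
```

```text
13.3 [554.42634141 259.01100184 209.89628406] [-0.10525395  0.2795127  -4.93165563] [-0.00333263  0.01833777 -0.02734584] 0.2228559465917914 78.56671214103699
[[ 0.991 -0.133 -0.001]
 [-0.133 -0.991 -0.   ]
 [-0.001  0.    -1.   ]]
[556.26605085 259.35726087  -1.72299444] -43.10768508911133 in tool [ 1.77743348e+00 -5.87498127e-01 -1.52635141e-03]
[556.12558691 258.19275395  -1.72268424] -39.26030349731445 in tool [ 1.79285556e+00  5.85348197e-01 -1.14574696e-03]
scene [558.03604156 260.27693714  -1.68779075] -72.32693481445312
```

```bash
python3 - <<'E'
from h import *
q=cap('scene');t=cap('top')
for n,p in(('scene',q),('top',t)):
    for sg in([LID(120)],[LID(120)]+REC,REC): print(n,fit(p,sg,[548.3,-196.2,-2.015],(2,1)))
dz=174.2
print(fit(t,[LID(64+dz)],[555,259,-1.71],(3,1.5)))
E
```

```text
scene (array([ 548.45913233, -194.51998541,   -2.02995816]), np.float64(-86.70886993408203))
scene (array([ 548.32326771, -194.87694957,   -2.03632541]), np.float64(-76.90328979492188))
scene (array([ 550.2872508, -205.4128939,   -2.0104261]), np.float64(-62.90971374511719))
top (array([ 545.473503  , -196.98773864,   -2.01465075]), np.float64(-75.57579803466797))
top (array([ 545.76743137, -196.71369707,   -2.0109713 ]), np.float64(-65.27356719970703))
top (array([ 554.30464065, -175.24533682,   -1.44563883]), np.float64(-64.52177429199219))
(array([558.1190358 , 252.05742709,  -1.96540418]), np.float64(-63.55522537231445))
```

Emit:
send_rows:
  targets:
    - [1,0.0026,0.0226,0,0,0,0]
    - [1,0.0052,0.0451,0,0,0,0]
    - [1,0.0063,0.0541,0,0,0,0]
    - [1,0.0068,0.0587,0,0,0,0]
    - [1,0.0068,0.0587,0,0,0,0]
    - [1,0.0068,0.0587,0,0,0,0]
    - [1,0.0063,0.0541,0,0,0,0]
    - [1,0.0052,0.0451,0,0,0,0]
    - [1,0.0042,0.0361,0,0,0,0]
    - [1,0.0021,0.018,0,0,0,0]

```text
time_s: 14.75
eef_pos: [545.7, -197.4, 210.1]
ee_rot: [0.0, 0.998, -0.068, -0.0]
force: [0.4, 0.9, -5.5]
grip_width: 0.22
grip_force: 78.8
```

Emit:
send_rows:
  targets:
    - [1,0,0,0,0,0,0.03]
    - [1,0,0,0,0,0,0.05]
    - [1,0,0,0,0,0,0.06]
    - [1,0,0,0,0,0,0.06]
    - [1,0,0,0.01,0,0,0.05]
    - [1,0,0,0.01,0,0,0.036]
    - [1,0,0,0.01,0,0,0.02]
    - [1,0,0,0.006,0,0,0]
    - [1,0,0,0,0,0,0]
    - [1,0,0,0,0,0,0]

```text
time_s: 16.0
eef_pos: [546.7, -195.2, 174.8]
ee_rot: [0.0, 0.976, -0.218, 0.0]
force: [0.0, -0.7, -3.5]
grip_width: 0.219
grip_force: 78.8
```

```bash
python3 - <<'E'
from h import *
s=ctrl.sense();e=s['eef_pos'];print(s['time_s'],e,s['force']);R=rot(s);m=R.as_matrix();print(m.round(3),np.arctan2(m[1,0],m[0,0]))
dz=e[2]-35.7
for n in('scene','top','wrist'):
    p=cap(n,n+'h')
    print(n,'tier',fit(p,[LID(64+dz)],[548,-196,-2.016],(2,1)))
E
```

```text
16.0 [ 546.73034827 -195.16017403  174.76375353] [ 0.04981001 -0.65340651 -3.54138698]
[[ 0.905 -0.425  0.001]
 [-0.425 -0.905 -0.   ]
 [ 0.001  0.    -1.   ]] -0.43904784407931047
scene tier (array([ 551.03652249, -190.51323837,   -2.03419454]), np.float64(-64.79293060302734))
top tier (array([ 580.97124673, -211.61627645,   -2.1136061 ]), np.float64(-79.72225952148438))
wrist tier (array([ 548.55180146, -195.33826952,   -2.02954507]), np.float64(-43.85391616821289))
```

Emit:
send_rows:
  targets:
    - [1,0,0.001,0.004,0,0,0]
    - [1,0,0,0.004,0,0,0]
    - [1,0,0,0.004,0,0,0]
    - [1,0,0,0.003,0,0,0]
    - [1,0,0,0.002,0,0,0]
    - [1,0,0,0.0015,0,0,0]
    - [1,0,0,0.001,0,0,0]
    - [1,0,0,0.001,0,0,0]
    - [1,0,0,0.001,0,0,0]
    - [1,0,0,0,0,0,0]

```text
time_s: 17.4
eef_pos: [546.1, -195.9, 152.8]
ee_rot: [-0.0, 0.976, -0.218, -0.0]
force: [0.1, 0.3, -4.9]
grip_width: 0.224
grip_force: 78.9
```

Emit:
send_rows:
  targets:
    - [1,0,0,0.001,0,0,0]
    - [1,0,0,0.0005,0,0,0]
    - [1,0,0,0.0005,0,0,0]
    - [1,0,0,0.0005,0,0,0]
    - [1,0,0,0.0005,0,0,0]
    - [1,0,0,0,0,0,0]
    - [1,0,0,0,0,0,0]
    - [1,0,0,0,0,0,0]
    - [1,0,0,0,0,0,0]
    - [1,0,0,0,0,0,0]

```text
time_s: 18.65
eef_pos: [546.1, -196.0, 149.9]
ee_rot: [0.0, 0.976, -0.218, 0.0]
force: [0.1, 0.4, -5.2]
grip_width: 0.217
grip_force: 78.9
```

Emit:
send_rows:
  targets:
    - [1,0,0,0.0005,0,0,0]
    - [1,0,0,0.0005,0,0,0]
    - [1,0,0,0,0,0,0]
    - [1,0,0,0,0,0,0]
    - [1,0,0,0,0,0,0]
    - [1,0,0,0,0,0,0]
    - [1,0,0,0,0,0,0]
    - [1,0,0,0,0,0,0]
    - [1,0,0,0,0,0,0]
    - [1,0,0,0,0,0,0]

```text
time_s: 19.9
eef_pos: [546.2, -196.0, 149.7]
ee_rot: [0.0, 0.976, -0.218, 0.0]
force: [-5.2, 2.1, 6.4]
grip_width: 0.217
grip_force: 80.2
```

Contact came exactly at the height expected for seating, so I'm releasing.

Emit:
send_rows:
  targets:
    - [0.3,0,0,0,0,0,0]
    - [0,0,0,0,0,0,0]
    - [-0.4,0,0,0,0,0,0]
    - [-0.4,0,0,0,0,0,0]
    - [-0.4,0,0,0,0,0,0]
    - [-0.4,0,0,0,0,0,0]
    - [-0.4,0,0,-0.01,0,0,0]
    - [-0.4,0,0,-0.03,0,0,0]
    - [-0.4,0,0,-0.03,0,0,0]
    - [-0.4,0,0,-0.03,0,0,0]

```text
time_s: 21.15
eef_pos: [546.1, -195.9, 250.7]
ee_rot: [0.0, 0.976, -0.218, 0.0]
force: [-0.1, 0.9, 0.6]
grip_width: 0.699
grip_force: 0.0
```

Emit:
send_rows:
  targets:
    - [-0.4,0,0,-0.05,0,0,0]
    - [-0.4,0,0,-0.05,0,0,0]
    - [-0.4,0,0,-0.05,0,0,0]
    - [-0.4,0,0,-0.03,0,0,0]
    - [-0.4,0,0,0,0,0,0]
    - [-0.4,0,0,0,0,0,0]
    - [-0.4,0,0,0,0,0,0]
    - [-0.4,0,0,0,0,0,0]
    - [-0.4,0,0,0,0,0,0]
    - [-0.4,0,0,0,0,0,0]

```text
time_s: 22.4
eef_pos: [546.1, -195.9, 428.8]
ee_rot: [-0.0, 0.976, -0.218, -0.0]
force: [-0.5, -0.3, 0.5]
grip_width: 0.702
grip_force: 0.0
```

```bash
python3 - <<'E'
from h import *
s=ctrl.sense();e=s['eef_pos'];print(s['time_s'],e,s['joints'])
p=cap('wrist','w5');q=cap('scene','s5');t=cap('top','t5')
for n,i in(('w',p),('s',q),('t',t)): print(n,fit(i,[LID(178)],[548,-196,-2.016],(3,1.5)))
ks={}
for n,i in(('w',p),('s',q),('t',t)):
    l=ctrl.landmark_of('knob_grip',i)[:3];print(n,[(np.round(d['point'],1),round(d['score'],2)) for d in l]);ks[n]=l[0]['point'] if l else None
# orange blobs near knob, knob estimate in world
g=np.array([548,-196,0])+145*np.array([.43,.903,0])+[0,0,88]
for n,i in(('w',p),('s',q),('t',t)):
    h=cv2.cvtColor(i['img'],cv2.COLOR_RGB2HSV);m=cv2.inRange(h,(4,150,120),(16,255,255))
    k,_,st,ce=cv2.connectedComponentsWithStats(m);u=proj(i,g)
    print(n,'pred',u.round(1),'grip',[(ce[j].round(1),st[j,4]) for j in range(1,k) if np.hypot(*(ce[j]-u))<50 and st[j,4]>2])
c=cv2.resize(p['img'][0:210,60:340],(560,420),interpolation=cv2.INTER_CUBIC);u=proj(q,g).astype(int)
d=cv2.resize(q['img'][u[1]-70:u[1]+70,u[0]-40:u[0]+40],(240,420),interpolation=cv2.INTER_CUBIC)
cv2.imwrite('pics/k1.png',np.hstack([c,d])[:,:,::-1]);print(u)
np.savez('w5.npz',**{k:np.array(p[k]) for k in('img','camera_matrix','R','t')})
E
```

```text
22.4 [ 546.10572351 -195.94612832  428.82924325] [-5.46315355e-01  4.47124271e-01  7.02348471e-01 -8.07473508e-08
  1.99224667e+00  1.46365916e+00]
w (array([ 546.29422024, -196.51362408,   -2.01868283]), np.float64(-68.41860961914062))
s (array([ 548.56507104, -193.88099312,   -2.01447528]), np.float64(-70.44542694091797))
t (array([ 574.30251779, -193.44321941,   -2.25412139]), np.float64(-58.350826263427734))
w [(array([191.5, 161.4]), 0.72), (array([443.2, 142.8]), 0.21)]
s [(array([260.1, 238.5]), 0.72)]
t [(array([307.9, 175.9]), 0.81)]
w pred [190.6 161.2] grip [(array([193.4, 164.7]), np.int32(63))]
s pred [261.1 237. ] grip [(array([257.9, 230.6]), np.int32(14))]
t pred [308.2 177.8] grip [(array([315.2, 131.8]), np.int32(494)), (array([273.3, 145.1]), np.int32(108)), (array([284.5, 138.5]), np.int32(4)), (array([288. , 146.5]), np.int32(4)), (array([274., 160.]), np.int32(3)), (array([312. , 178.4]), np.int32(21))]
[261 237]
```

View pics/k1.png

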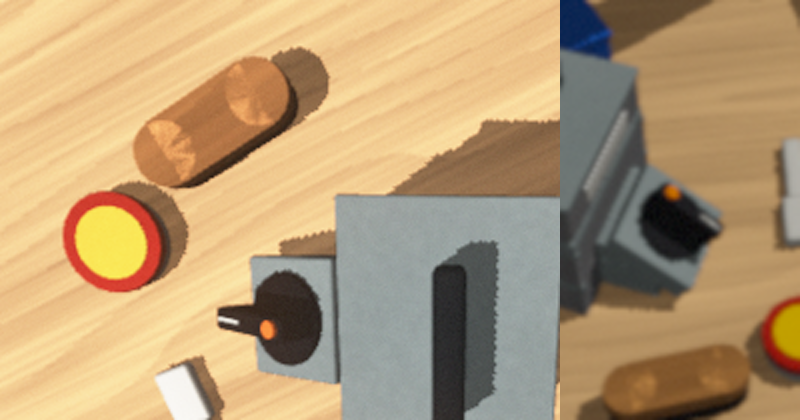

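The tier is seated and level, and its fit matches the base. The knob is at wrist (191,161) with its orange button at (193,165). I'll triangulate the button and knob to get the knob angle.

```bash
python3 - <<'E'
from h import *
p=dict(np.load('w5.npz'));q=cap('scene');t=cap('top')
B=np.array([547.8,-196,0]);yaw=-2.016;Rb=Ro.from_euler('z',yaw)
bt=tri([ray(p,(193.4,164.7)),ray(q,(257.9,230.6)),ray(t,(312,178.4))])
kg=tri([ray(p,(191.5,161.4)),ray(q,(260.1,238.5)),ray(t,(307.9,175.9))])
kb=Rb.inv().apply(kg-B);bb=Rb.inv().apply(bt-B);print('knob base frame',kb,'button',bb)
n=np.array([-np.sin(np.radians(35)),0,np.cos(np.radians(35))]);u=np.array([np.cos(np.radians(35)),0,np.sin(np.radians(35))]) # upslope
for k0 in(kb,np.array([-145,0,88.])):
    d=bb-k0;print('n,u,y',d@n,d@u,d[1],'world',(B+Rb.apply(k0)).round(1))
    for sg in(1,-1):
      for y in np.arange(-.1,.5,.1):
        # clockwise seen looking onto it (from +n): right-hand negative about n
        b=Ro.from_rotvec(-y*n).apply(u)*sg
        ends=[proj(p,B+Rb.apply(k0+b*27+n*14)),proj(q,B+Rb.apply(k0+b*27+n*14)),proj(t,B+Rb.apply(k0+b*27+n*14))]
        print(sg,y.round(1),[e.round(1) for e in ends])
E
```

```text
knob base frame [-145.34007766    3.11231042   86.94156815] button [-134.42652794   -2.32336972  112.07881457]
n,u,y 14.331471837660938 23.357988787662425 -5.435680139642052 world [613.2 -66.2  86.9]
1 -0.1 [array([194.9, 159.5]), array([255.5, 232.2]), array([313.7, 176.1])]
1 0.0 [array([195. , 161.3]), array([255.7, 231.4]), array([313.3, 177. ])]
1 0.1 [array([195.1, 163.1]), array([256.1, 230.7]), array([312.9, 177.8])]
1 0.2 [array([195. , 164.9]), array([256.5, 230.1]), array([312.4, 178.6])]
1 0.3 [array([194.8, 166.6]), array([257. , 229.6]), array([311.9, 179.4])]
1 0.4 [array([194.5, 168.2]), array([257.5, 229.1]), array([311.3, 180.1])]
-1 -0.1 [array([172.3, 160.4]), array([270.8, 240.6]), array([298.9, 173.9])]
-1 0.0 [array([172.1, 158.7]), array([270.6, 241.3]), array([299.2, 173.1])]
-1 0.1 [array([172., 157.]), array([270.3, 242. ]), array([299.6, 172.3])]
-1 0.2 [array([172.1, 155.3]), array([269.9, 242.6]), array([300.1, 171.5])]
-1 0.3 [array([172.2, 153.7]), array([269.4, 243.2]), array([300.6, 170.7])]
-1 0.4 [array([172.4, 152.1]), array([268.9, 243.7]), array
[... 327 characters left out ...]
 178.7])]
1 0.2 [array([195.2, 167. ]), array([256.7, 229. ]), array([312.1, 179.5])]
1 0.3 [array([195. , 168.7]), array([257.2, 228.5]), array([311.5, 180.3])]
1 0.4 [array([194.7, 170.4]), array([257.8, 228. ]), array([310.9, 181. ])]
-1 -0.1 [array([172.5, 162.5]), array([271. , 239.5]), array([298.6, 174.8])]
-1 0.0 [array([172.3, 160.8]), array([270.8, 240.2]), array([298.9, 174. ])]
-1 0.1 [array([172.2, 159.1]), array([270.5, 240.9]), array([299.3, 173.2])]
-1 0.2 [array([172.2, 157.4]), array([270.1, 241.6]), array([299.8, 172.4])]
-1 0.3 [array([172.4, 155.8]), array([269.6, 242.1]), array([300.3, 171.7])]
-1 0.4 [array([172.6, 154.2]), array([269.1, 242.7]), array([300.9, 171. ])]
```

```bash
cat > k.py <<'E'
from h import *
B=np.array([547.8,-196,0]);Rb=Ro.from_euler('z',-2.016)
a=np.radians(35);n=np.array([-np.sin(a),0,np.cos(a)]);u=np.array([np.cos(a),0,np.sin(a)])
K0=np.array([-146.5,.5,87.])
def target(ang,back):
    b=Ro.from_rotvec(-ang*n).apply(u);x=-b;z=-n;y=np.cross(z,x)
    return B+Rb.apply(K0+back*n), Rb*Ro.from_matrix(np.c_[x,y,z])
def delta(ang,back):
    s=ctrl.sense();R=rot(s);P,T=target(ang,back)
    w=(R.inv()*T).as_rotvec();print('t',s['time_s'],'rotvec',w.round(4),'mag',np.linalg.norm(w).round(3))
    print('shift now axes',R.inv().apply(P-s['eef_pos']).round(1),'shift in target axes',T.inv().apply(P-s['eef_pos']).round(1),'P',P.round(1),'force',np.round(s['force'],1))
E
python3 -c "
from k import *
delta(.1,62)"
```

```text
t 22.8 rotvec [-0.4936 -0.4493 -1.4155] mag 1.565
shift now axes [   3.1 -182.7  291.1] shift in target axes [315.3 -29.6 133.7] P [626.7 -31.9 137.8] force [0.3 0.5 0. ]
```

Emit:
send_rows:
  targets:
    - [-0.4,0,0,0,-0.0494,-0.0449,-0.1416]
    - [-0.4,0,0,0,-0.0494,-0.0449,-0.1416]
    - [-0.4,0,0,0,-0.0494,-0.0449,-0.1416]
    - [-0.4,0,0,0,-0.0494,-0.0449,-0.1416]
    - [-0.4,0,0,0,-0.0494,-0.0449,-0.1416]
    - [-0.4,0,0,0,-0.0494,-0.0449,-0.1416]
    - [-0.4,0,0,0,-0.0494,-0.0449,-0.1416]
    - [-0.4,0,0,0,-0.0494,-0.0449,-0.1416]
    - [-0.4,0,0,0,-0.0494,-0.0449,-0.1416]
    - [-0.4,0,0,0,-0.0494,-0.0449,-0.1416]

```text
time_s: 24.05
eef_pos: [546.3, -195.9, 428.7]
ee_rot: [0.173, 0.829, 0.47, -0.247]
force: [0.5, -0.1, 0.3]
grip_width: 0.698
grip_force: 0.0
```

```bash
python3 -c "
from k import *
print(ctrl.sense()['joints'].round(2),ctrl.sense()['eef_pos']);delta(.1,62)"
```

```text
[-0.26  0.53  0.72 -0.65  1.94  0.05] [ 546.30116187 -195.87943645  428.68154407]
t 24.05 rotvec [0.0019 0.0016 0.0055] mag 0.006
shift now axes [315.4 -28.2 133. ] shift in target axes [315.  -29.7 133.6] P [626.7 -31.9 137.8] force [ 0.5 -0.1  0.3]
```

Emit:
send_rows:
  targets:
    - [-0.4,0.0394,-0.0036,0.0166,0,0,0]
    - [-0.4,0.0394,-0.0036,0.0166,0,0,0]
    - [-0.4,0.0394,-0.0036,0.0166,0,0,0]
    - [-0.4,0.0394,-0.0036,0.0166,0,0,0]
    - [-0.4,0.0394,-0.0036,0.0166,0,0,0]
    - [-0.4,0.0394,-0.0036,0.0166,0,0,0]
    - [-0.4,0.0394,-0.0036,0.0166,0,0,0]
    - [-0.4,0.0394,-0.0036,0.0166,0,0,0]
    - [-0.4,0,0,0,0,0,0.006]
    - [-0.4,0,0,0,0,0,0]

```text
time_s: 25.3
eef_pos: [627.8, -32.6, 140.2]
ee_rot: [0.175, 0.833, 0.465, -0.245]
force: [0.1, -0.5, 1.2]
grip_width: 0.702
grip_force: 0.0
```

```bash
python3 - <<'E'
from k import *
delta(.1,-58)
p=cap('wrist','w6')
P=lambda v:proj(p,B+Rb.apply(v)).round(1)
for y in(0,.1,.2):
    b=Ro.from_rotvec(-y*n).apply(u);print(y,'bar top ends',P(K0+38*b+12*n),P(K0-38*b+12*n),'button',P(K0+27*b+15*n))
h=cv2.cvtColor(p['img'],cv2.COLOR_RGB2HSV);m=cv2.inRange(h,(4,150,120),(16,255,255))
k,_,st,ce=cv2.connectedComponentsWithStats(m);print([(ce[j].round(1),st[j,4]) for j in range(1,k) if st[j,4]>20])
print([(d['point'],d['score']) for d in ctrl.landmark_of('knob_grip',p)[:2]],P(K0))
E
```

```text
t 25.3 rotvec [ 0.002  -0.0006 -0.0073] mag 0.008
shift now axes [  1.3  -1.8 121.9] shift in target axes [  1.4  -1.5 121.9] P [597.  -94.   39.5] force [ 0.1 -0.5  1.2]
0 bar top ends [287.3 258. ] [276. 158.] button [285.8 246. ]
0.1 bar top ends [282.3 258.3] [281.4 157.6] button [282.1 246.2]
0.2 bar top ends [277.3 258.1] [286.9 157.9] button [278.5 246. ]
[(array([482.1,  52.9]), np.int32(4002)), (array([283.6, 244.8]), np.int32(248)), (array([556.8, 285.3]), np.int32(95))]
[([283.8, 205.6], 0.61)] [281.9 205.9]
```

View pics/w6.png

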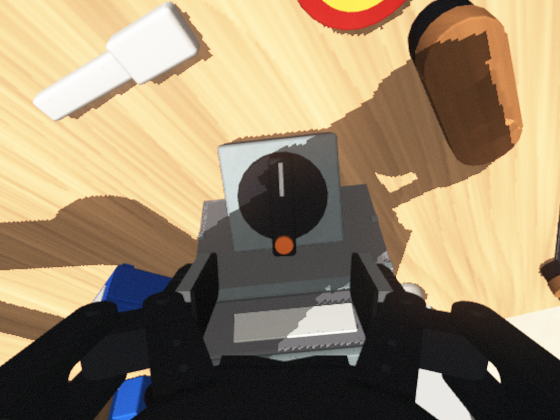

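The button at (284,245) and the knob axis at (284,206) match the model's prediction. Advancing along the axis.

Emit:
send_rows:
  targets:
    - [-0.4,0.0013,-0.001,0.02,0,0,0]
    - [-0.4,0,0,0.02,0,0,0]
    - [-0.4,0,0,0.02,0,0,0]
    - [-0.4,0,0,0.018,0,0,0]
    - [-0.4,0,0,0.014,0,0,0]
    - [-0.4,0,0,0.01,0,0,0]
    - [-0.4,0,0,0.007,0,0,0]
    - [-0.4,0,0,0.005,0,0,0]
    - [-0.4,0,0,0.004,0,0,0]
    - [-0.4,0,0,0,0,0,0]

```text
time_s: 26.65
eef_pos: [598.0, -91.6, 41.0]
ee_rot: [0.174, 0.832, 0.466, -0.245]
force: [0.2, -0.0, -0.1]
grip_width: 0.703
grip_force: 0.0
```

Emit:
send_rows:
  targets:
    - [0,0,0,0.001,0,0,0]
    - [0.2,0,0,0,0,0,0]
    - [0.4,0,0,0,0,0,0]
    - [0.5,0,0,0,0,0,0]
    - [0.7,0,0,0,0,0,0]
    - [1,0,0,0,0,0,0]
    - [1,0,0,0,0,0,0]
    - [1,0,0,0,0,0,0]
    - [1,0,0,0,0,0,0]
    - [1,0,0,0,0,0,0]
  squeeze: 40

```text
time_s: 27.9
eef_pos: [598.3, -92.3, 40.6]
ee_rot: [0.174, 0.832, 0.466, -0.245]
force: [5.7, -1.4, 0.1]
grip_width: 0.201
grip_force: 39.9
```

```bash
python3 - <<'E'
from k import *
s=ctrl.sense();print(s['eef_pos'],s['force'],s['wrist_torque'],s['grip_width'],s['grip_force']);delta(.1,-58)
E
```

```text
[598.32975659 -92.26762357  40.55725091] [ 5.70180557 -1.39486473  0.10087704] [-0.01936919 -0.81336266  0.42114031] 0.20099400368668743 39.940853118896484
t 27.9 rotvec [ 0.0017 -0.0005 -0.006 ] mag 0.006
shift now axes [-1.2 -0.3  2.1] shift in target axes [-1.2 -0.3  2.1] P [597.  -94.   39.5] force [ 5.7 -1.4  0.1]
```

Emit:
send_rows:
  targets:
    - [1,0,0,0,0,0,0.03]
    - [1,0,0,0,0,0,0.04]
    - [1,0,0,0,0,0,0.04]
    - [1,0,0,0,0,0,0.04]
    - [1,0,0,0,0,0,0.04]
    - [1,0,0,0,0,0,0.04]
    - [1,0,0,0,0,0,0.03]
    - [1,0,0,0,0,0,0.02]
    - [1,0,0,0,0,0,0.02]
    - [1,0,0,0,0,0,0]

```text
time_s: 29.15
eef_pos: [598.1, -92.1, 40.5]
ee_rot: [0.209, 0.893, 0.336, -0.216]
force: [4.8, -0.6, 1.4]
grip_width: 0.205
grip_force: 40.1
```

```bash
cat >> k.py <<'E'
def st():
    s=ctrl.sense();R=rot(s);_,T0=target(0,0);w=(T0.inv()*R).as_rotvec()
    print('t',s['time_s'],'ang',w.round(3),'force tool',R.inv().apply(s['force']).round(1),'torque tool',R.inv().apply(s['wrist_torque']).round(3),'grip',round(s['grip_force'],1),round(s['grip_width'],3))
E
python3 -c "
from k import *
st()"
```

```text
t 29.15 ang [-0.001  0.     0.407] force tool [ 2.2  4.1 -2. ] torque tool [-0.573  0.558  0.092] grip 40.1 0.205
```

Emit:
send_rows:
  targets:
    - [1,0,0,0,0,0,0.016]
    - [1,0,0,0,0,0,0.016]
    - [1,0,0,0,0,0,0.016]
    - [1,0,0,0,0,0,0.016]
    - [1,0,0,0,0,0,0.016]
    - [1,0,0,0,0,0,0.016]
    - [1,0,0,0,0,0,0.016]
    - [1,0,0,0,0,0,0.016]
    - [1,0,0,0,0,0,0.016]
    - [1,0,0,0,0,0,0.016]

```text
time_s: 30.4
eef_pos: [598.0, -92.1, 40.5]
ee_rot: [0.225, 0.917, 0.263, -0.199]
force: [5.9, 0.6, 3.7]
grip_width: 0.202
grip_force: 40.6
```

```bash
python3 -c "
from k import *
st()"
```

```text
t 30.4 ang [-0.001  0.     0.567] force tool [ 3.1  4.  -4.8] torque tool [-0.368  0.611 -0.117] grip 40.6 0.202
```

Emit:
send_rows:
  targets:
    - [1,0,0,0,0,0,0.01]
    - [1,0,0,0,0,0,0.01]
    - [1,0,0,0,0,0,0.01]
    - [1,0,0,0,0,0,0.01]
    - [1,0,0,0,0,0,0.01]
    - [1,0,0,0,0,0,0.01]
    - [1,0,0,0,0,0,0.01]
    - [1,0,0,0,0,0,0.01]
    - [1,0,0,0,0,0,0.01]
    - [1,0,0,0,0,0,0.01]

```text
time_s: 31.65
eef_pos: [598.0, -92.0, 40.5]
ee_rot: [0.235, 0.929, 0.217, -0.187]
force: [4.5, 2.2, 3.7]
grip_width: 0.202
grip_force: 40.5
```

```bash
python3 -c "
from k import *
st()"
```

```text
t 31.65 ang [-0.001  0.001  0.667] force tool [ 2.8  1.8 -5.3] torque tool [-0.284  0.701 -0.027] grip 40.5 0.202
```

Emit:
send_rows:
  targets:
    - [1,0,0,0,0,0,0.01]
    - [1,0,0,0,0,0,0.01]
    - [1,0,0,0,0,0,0.01]
    - [1,0,0,0,0,0,0.01]
    - [1,0,0,0,0,0,0.01]
    - [1,0,0,0,0,0,0.01]
    - [1,0,0,0,0,0,0.01]
    - [1,0,0,0,0,0,0.01]
    - [1,0,0,0,0,0,0.01]
    - [1,0,0,0,0,0,0.01]

```text
time_s: 32.9
eef_pos: [597.9, -91.9, 40.4]
ee_rot: [0.244, 0.938, 0.17, -0.176]
force: [5.4, 2.7, 2.5]
grip_width: 0.205
grip_force: 40.4
```

```bash
python3 -c "
from k import *
st()"
```

```text
t 32.9 ang [-0.001  0.001  0.767] force tool [ 4.4  1.  -4.7] torque tool [-0.106  0.713  0.074] grip 40.4 0.205
```

Emit:
send_rows:
  targets:
    - [1,0,0,0,0,0,0.006]
    - [1,0,0,0,0,0,0.006]
    - [1,0,0,0,0,0,0.006]
    - [1,0,0,0,0,0,0.006]
    - [1,0,0,0,0,0,0.006]
    - [1,0,0,0,0,0,0.006]
    - [1,0,0,0,0,0,0.006]
    - [1,0,0,0,0,0,0.006]
    - [1,0,0,0,0,0,0.006]
    - [1,0,0,0,0,0,0.006]

```text
time_s: 34.15
eef_pos: [597.9, -91.9, 40.4]
ee_rot: [0.249, 0.943, 0.143, -0.168]
force: [4.4, 2.5, 4.7]
grip_width: 0.204
grip_force: 41.6
```

```bash
python3 -c "
from k import *
st()"
```

```text
t 34.15 ang [-0.001  0.     0.825] force tool [ 2.6  1.5 -6.2] torque tool [-0.027  0.624 -0.364] grip 41.6 0.204
```

Torque flipped from pulling forward (+0.07) to resisting (−0.36), so the notch is near 0.79. Backing off slightly and letting go.

Emit:
send_rows:
  targets:
    - [1,0,0,0,0,0,-0.01]
    - [1,0,0,0,0,0,-0.01]
    - [1,0,0,0,0,0,-0.005]
    - [1,0,0,0,0,0,0]
    - [0.4,0,0,0,0,0,0]
    - [0.2,0,0,0,0,0,0]
    - [-0.2,0,0,0,0,0,0]
    - [-0.4,0,0,0,0,0,0]
    - [-0.4,0,0,0,0,0,0]
    - [-0.4,0,0,0,0,0,0]

```text
time_s: 35.4
eef_pos: [597.8, -92.1, 40.3]
ee_rot: [0.247, 0.941, 0.154, -0.172]
force: [0.2, -0.4, 0.4]
grip_width: 0.702
grip_force: 0.0
```

Emit:
send_rows:
  targets:
    - [-0.4,0,0,-0.005,0,0,0]
    - [-0.4,0,0,-0.01,0,0,0]
    - [-0.4,0,0,-0.02,0,0,0]
    - [-0.4,0,0,-0.02,0,0,0]
    - [-0.4,0,0,-0.02,0,0,0]
    - [-0.4,0,0,-0.02,0,0,0]
    - [-0.4,0,0,-0.015,0,0,0]
    - [-0.4,0,0,-0.01,0,0,0]
    - [-0.4,0,0,0,0,0,0]
    - [-0.4,0,0,0,0,0,0]

```text
time_s: 36.65
eef_pos: [627.1, -30.3, 138.0]
ee_rot: [0.247, 0.941, 0.154, -0.172]
force: [0.6, -0.2, -0.0]
grip_width: 0.7
grip_force: 0.0
```

```bash
python3 - <<'E'
from k import *
st()
p=cap('wrist');P=lambda v:proj(p,B+Rb.apply(v)).round(1)
for y in(.6,.7,.8,.9,1.):
    b=Ro.from_rotvec(-y*n).apply(u);print(y,'button proud',P(K0+27*b+16*n),'flush',P(K0+27*b+12*n))
h=cv2.cvtColor(p['img'],cv2.COLOR_RGB2HSV);m=cv2.inRange(h,(4,150,90),(18,255,255))
k,_,st_,ce=cv2.connectedComponentsWithStats(m);print([(ce[j].round(1),st_[j]) for j in range(1,k) if st_[j,4]>20])
u0=P(K0).astype(int);c=p['img'][u0[1]-75:u0[1]+75,u0[0]-100:u0[0]+100]
cv2.imwrite('pics/k7.png',cv2.resize(c,(800,600),interpolation=cv2.INTER_CUBIC)[:,:,::-1])
E
```

```text
t 36.65 ang [ 0.    -0.001  0.8  ] force tool [ 0.5  0.4 -0. ] torque tool [ 0.232  0.195 -0.018] grip 0.0 0.7
0.6 button proud [291.8 249. ] flush [291.7 247. ]
0.7 button proud [288.2 249.5] flush [288.1 247.5]
0.8 button proud [284.5 249.7] flush [284.5 247.7]
0.9 button proud [280.9 249.5] flush [280.9 247.5]
1.0 button proud [277.3 249. ] flush [277.4 247. ]
[(array([172.6,  20.6]), array([124,   0,  95,  32, 129], dtype=int32)), (array([223.1,  23.8]), array([205,   0,  32,  43,  53], dtype=int32)), (array([435.9,   6.9]), array([423,   0,  25,  18, 301], dtype=int32)), (array([425.3,  17.1]), array([418,  11,  17,  12,  69], dtype=int32)), (array([126.5,  30.3]), array([116,  21,  22,  18,  22], dtype=int32)), (array([423.8,  27.1]), array([415,  20,  20,  14,  76], dtype=int32)), (array([435.1,  23.7]), array([429,  20,  12,   8,  44], dtype=int32))]
```

View pics/k7.png

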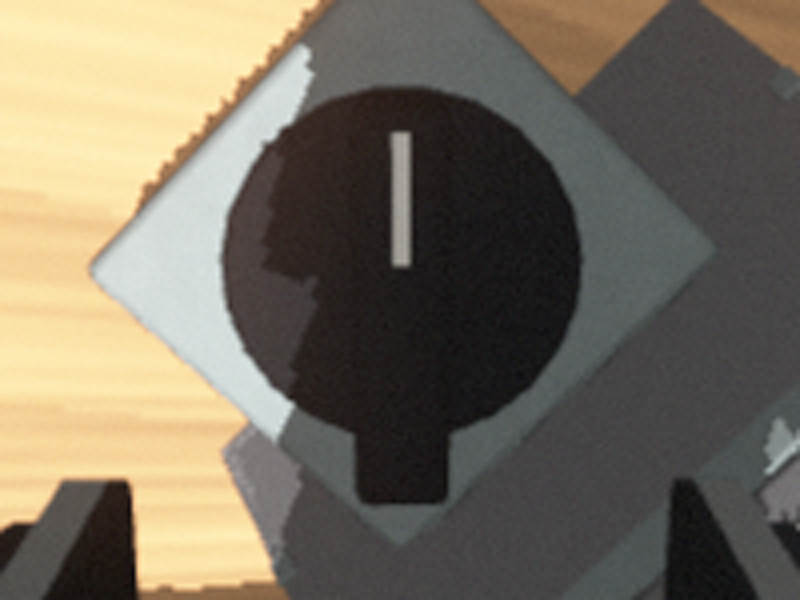

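The knob bar points along 0.80 rad and the orange button no longer stands out of the bar end at about (400,460), so it has sunk in. One numeric check of the tier, then I'll hand in.

```bash
python3 - <<'E'
from k import *
q=cap('scene');f=fit(q,[LID(178)],[548.5,-194,-2.016],(2,1.5));print(f)
if np.hypot(f[0][0]-548.5,f[0][1]+194)<3: print(ctrl.finish_job())
E
```

```text
(array([ 548.51234407, -195.06929403,   -2.0104489 ]), np.float64(-69.6304931640625))
the job is handed in; nothing more can be done
None
```

I handed the job in at about 37 s of the 72 s. Camera fits put the grey tier seated in the base recesses, and the knob rests at about 0.80 rad with its orange button no longer showing above the bar. The arm is clear of everything; the verdict itself was not reported back.

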